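# Power up the home cinema in order

## Robot

A 6-joint arm with a two-finger parallel gripper is mounted at the origin on the work surface. World frame = base frame: x ahead of the robot, y to its left, z up, the work surface at z = 0. Lengths are in m, angles in rad, forces in N, time in s.
With the tool pointing down it reaches from about 0.275 to 0.75 m from the base axis. Payload 10.2 kg.
Tool frame: the origin (TCP) lies at the very end of the fingers, on their centre line; the grasp point (between the pads) lies 19 mm behind it; z points along the fingers, y is the line along which they close (so a half turn about z gives the same grasp; the last joint's range is limited). The gripper opens to 88 mm and grips with 3 to 60 N. Pads are 18 mm wide; open, the fingers measure 123 mm over their backs; the gripper's body (75 mm by 187 mm) begins 45 mm behind the grasp point.
Start: joints at [0.945, 0.313, 1.498, -0, 1.331, -0.223], TCP at [0.206, 0.483, 0.239] pointing down, gripper open.
Joint ranges: [-2.94, 2.94], [-0.97, 2.17], [0.19, 2.56], [-1.23, 4.37], [0.02, 3.11], [-2.88, 2.88]. Speed limits (rad/s): [2.39, 2.39, 3.01, 3.14, 3.14, 3.14].

## Interface

Orientations are given as a unit quaternion [w, x, y, z].
In Python, from plant import env, grab_frame, workorder gives the robot as it stands.
- The arm moves only by the shell command python3 -m jog 'ROWS' [OPENING] [FORCE]. ROWS is JSON, a list of rows, each a list of 4 numbers: the shift along the world's x, y, z in cm, then the turn about the world's z in rad. In form: [[dx, dy, dz, turn], ...]. A call has 1 to 12 rows; each row is the pose to reach, as a shift and turn from the pose commanded when the call began; what a row does not reach only later rows make up. A row lasts 1/10 s, in which the tool goes at most 50 mm and 8.59 degrees, less where a joint would pass 70% of its speed; a pose out of reach is approached as far as the arm can. A call with a gripper value outside its range is refused whole. OPENING is the opening, from -1 (shut) to 1 (fully open), set as the call begins (- or left out, the last holds). The fingers move at their own pace and stop on an object; FORCE is the grip in N (left out, the last holds). Time passes only in rows, so rows that repeat a pose let the fingers close. It gives the time, the measured TCP pose, the force, the opening and the grip force at its end, in the units of the state.
- env.sense(): the state, without advancing time (a new reading comes with each control period).
- grab_frame(name): name is "side" or "top"; returns a dict with "image" (480x640x3 uint8, red, green, blue), "z_map" (480x640 float32, m along the optical axis (not along the pixel's ray), 0 where there is no reading), "fovy" (degrees; the focal length in pixels is half the picture's height over the tangent of half this angle, whatever the lens; pixels are square), "cx", "cy" (the principal point, pixels), "extrinsics" (4x4, takes a point from world to camera coordinates). Camera axes: x right, y down, z forward; pixel columns grow to the right and rows downward; lengths in m; the calibration is good to about 2 mm. A picture is of the moment at which its call begins.
- workorder.hand_in(): hands the job in; it is judged then, once.
The state is a dict: "time": time; "q": joint angles; "qd": joint speeds; "joint_torque": joint torques, N m; "tool_pos": TCP position; "orientation": TCP orientation; "force": force on the tool from outside, world axes, zero at the start; "moment": the same for the moment, N m; "grip_width": opening from 0.0 (shut) to 1.0 (fully open); "finger_force": force on a finger pad.
Only numpy, scipy, OpenCV 4.12 (cv2) and the standard library are available. Lean on these libraries where they do the work, as an engineer would, in place of code of your own. Each camera call takes 0.05 s, during which the arm holds its last target. There are 200 camera calls.

## Task

Power up the home cinema for tonight's film, in the proper order: first switch on the mains plate's big main rocker by pressing its raised end fully down, then press the projector's standby key all the way in and let it spring back, and last push the amplifier's square power button fully in, so that the speakers do not thump. Only press these three controls: leave every other key and switch as it is, do not lift or shift the projector or the amplifier, and leave the things lying around where they are.

Things in the scene. Friction and masses are not known exactly. Their poses are not given: they have to be found in the camera images.
- mains_plate: Mains plate, 88 (x) x 148 (y) mm, fixed to the worktop on a white box; metal face 40 mm above the worktop. Stands left or right of the projector, the amplifier on the other side. Origin: centre of its underside, z up. On its face: the big main rocker at (0, 36) mm, a three-slot outlet at (-10, -36) mm with a small rocker at (27, -36) mm.
- main_rocker (a joint): The big white rocker, 38 mm long (plate's x), 28 mm wide, pivoting at its middle about the plate's y. 0 = off: the +x half is tilted up 20 degrees, its edge 9.5 mm above the plate, the -x half level 3 mm above it. 0.35 rad = on: +x half level, 3 mm above the plate, the other up. Stays where pushed (0.045 N m friction, 3 N at the press point); on above 0.28.
- main_rocker_end (a point): Press point on the surface of the main rocker's raised half, on its centre line, 14 mm from the pivot; moves with it. Off: 7.8 mm above the plate, 13 mm from the rocker's middle towards the plate's +x; on: 3 mm above the plate. Axes: the rocker's own, parallel to the plate's when off.
- socket_rocker (a joint): The small rocker (18 x 12 mm) beside the outlet of the mains plate. Rad, 0 = as it is now; must not be pushed over (0.1 or more).
- projector: White projector, 250 (x) x 290 (y) x 110 mm high, 3.8 kg, loose on four rubber feet, lens on the +x side. Origin: centre of its underside, z up. In a grey strip in its top along the edge nearest the robot (x = -80 mm), from left to right seen from the robot: the round standby key at y = +90, the 48 mm round navigation pad at y = 0, two small 16 mm keys at y = -65 and -98 mm.
- proj_power (a joint): The projector's standby key: round, black, 24 mm across, alone at the left (+y) end of the key row. m, 0 = out, 0.004 = fully in; counts as pressed above 0.0028. A spring pushes it back (2 N at first, 5 N fully in).
- proj_power_top (a point): Centre of the top of the standby key, 6.5 mm above the projector's top (116.5 mm above the worktop) when out, 2.5 mm above it when fully in; axes parallel to the projector's.
- nav_pad (a joint): The projector's navigation pad, 48 mm across, 5 mm proud, 3 mm travel. m, 0 = out; must not be pressed (0.0015 or more).
- menu_key (a joint): Small 16 mm key at y = -65 mm on the projector, 5 mm proud, 3 mm travel. m, 0 = out; must not be pressed (0.0015 or more).
- input_key (a joint): Small 16 mm key at y = -98 mm on the projector, 5 mm proud, 3 mm travel. m, 0 = out; must not be pressed (0.0015 or more).
- amplifier: Silver power amplifier with dark finned sides, 220 (x) x 180 (y) x 78 mm high, 4.2 kg, loose on rubber feet, a level knob on its front (-x) face. Origin: centre of its underside, z up. Ventilation slots in the rear half of its top; the square power button in the front left of the top, at (-70, 35) mm.
- amp_power (a joint): The amplifier's power button: square, black, 24 x 24 mm, in a 1.5 mm high bezel 36 mm square. m, 0 = out, 0.005 = fully in; counts as in above 0.004. It moves against 3.5 N and stays where it is pushed; it cannot be pulled out again.
- amp_power_top (a point): Centre of the top of the amplifier's power button, 8 mm above the amplifier's top (86 mm above the worktop) when out, 3 mm above it when in; axes parallel to the amplifier's.
- remote_white: Silver remote control, 135 x 38 x 12 mm, lying loose, a bystander. Origin: centre of its underside.
- remote_black: Black remote control, 165 x 46 x 18 mm, lying loose, a bystander. Origin: centre of its underside.
- tumbler: Glass tumbler, 74 mm across, 95 mm high, a bystander. Origin: centre of its underside.
- torch: Dark metal torch, 130 mm long, 34 mm thick, lying, a bystander. Origin: under its middle.
- nut_jar: Amber glass jar with a metal lid, 60 mm across, 85 mm high, a bystander. Origin: centre of its underside.
- blower: Black rubber lens blower, 60 mm across, 115 mm high, standing, a bystander. Origin: centre of its underside.

How it is judged:
On the way, in this order (a step that is already met when the one before it is completed fails the run):
1. the main rocker is pushed over to on (value of joint main_rocker above 0.28 rad and contact force between the fingers and mains_plate above 0.3 N), for 0.05 s.
2. with the mains on, the projector's standby key is pressed in by the fingers (value of joint proj_power above 0.0028 m and contact force between the fingers and projector above 0.3 N), for 0.05 s.
3. the standby key has sprung back out (value of joint proj_power below 0.001 m), for 0.05 s.
4. the amplifier's power button is pushed in (value of joint amp_power above 0.004 m and contact force between the fingers and amplifier above 0.3 N), for 0.05 s.
At the end, for the whole second after the job is handed in: The main rocker is on (above 0.28 rad), the amplifier's button is in (above 4 mm), the standby key is back out (under 1 mm), no other key or switch is pushed, the projector and the amplifier are at rest within 10 mm of where they stood, and the bystanders within 15 mm (value of joint main_rocker above 0.28 rad and value of joint amp_power above 0.004 m and value of joint proj_power below 0.001 m and value of joint socket_rocker below 0.1 rad and value of joint each of nav_pad, menu_key, input_key below 0.0015 m and distance of each of projector, amplifier from where it was at the start of the episode below 0.01 m and linear speed of each of projector, amplifier below 0.01 m/s and distance of each of remote_white, remote_black, tumbler, torch, nut_jar, blower from where it was at the start of the episode below 0.015 m); the robot touches nothing.
It fails at once if the projector's key or the amplifier's button is pressed while the main rocker is off (value of joint any of proj_power, amp_power above 0.002 m and value of joint main_rocker below 0.28 rad).
It fails at once if the amplifier's button is already in when the projector's key is pressed (value of joint each of amp_power, proj_power above 0.002 m).
It fails at once if another key or switch is pushed (value of joint socket_rocker above 0.1 rad or value of joint any of nav_pad, menu_key, input_key above 0.0015 m).
It fails at once if the projector or the amplifier is shifted or lifted by 10 mm (distance of any of projector, amplifier from where it was at the start of the episode above 0.01 m).
It fails at once if a thing lying around is shifted or lifted by 15 mm (distance of any of remote_white, remote_black, tumbler, torch, nut_jar, blower from where it was at the start of the episode above 0.015 m).
It also fails if it takes over 48 s, if anything falls off the work surface, if the arm or the gripper's body presses on something with over 40 N, if the wrist force passes 120 N, or if a joint passes its speed limit or range.

## Working session

There is one attempt and no reset: what is moved stays moved. The work goes in short steps, Python scripts to look and compute and a shell command to move; the robot and the scene stay as the last step left them, time stands still between calls to the robot, and variables do not carry over. Pictures are saved under pics/ and viewed, at most 10 in all, crops included, and the job is handed in when it is done.

```bash
mkdir -p pics; cat > h.py <<'E'
import numpy as np, cv2
from plant import env, grab_frame, workorder
def snap(n,tag):
    f=grab_frame(n); np.savez(f'pics/{tag}.npz',**f)
    cv2.imwrite(f'pics/{tag}.png',f['image'][:,:,::-1]); return f
def load(tag): return dict(np.load(f'pics/{tag}.npz'))
def ray(f,u,v):
    fl=240/np.tan(np.radians(float(f['fovy']))/2)
    d=np.array([(u-f['cx'])/fl,(v-f['cy'])/fl,1.0])
    E=f['extrinsics']; R=E[:3,:3]; return -R.T@E[:3,3], R.T@d
def onplane(f,u,v,z):
    o,d=ray(f,u,v); return o+d*(z-o[2])/d[2]
def depthpt(f,u,v):
    o,d=ray(f,u,v); return o+d*float(f['z_map'][int(round(v)),int(round(u))])
E
python3 - <<'E'
from h import *
snap('top','t0'); snap('side','s0')
s=env.sense(); print({k:np.round(s[k],3) for k in ('time','tool_pos','orientation','force','grip_width')})
E
```

```text
{'time': np.float64(0.1), 'tool_pos': array([0.206, 0.483, 0.238]), 'orientation': array([-0.   ,  0.2  ,  0.98 , -0.001]), 'force': array([-0.173, -0.306,  0.788]), 'grip_width': np.float64(1.0)}
```

View pics/t0.png

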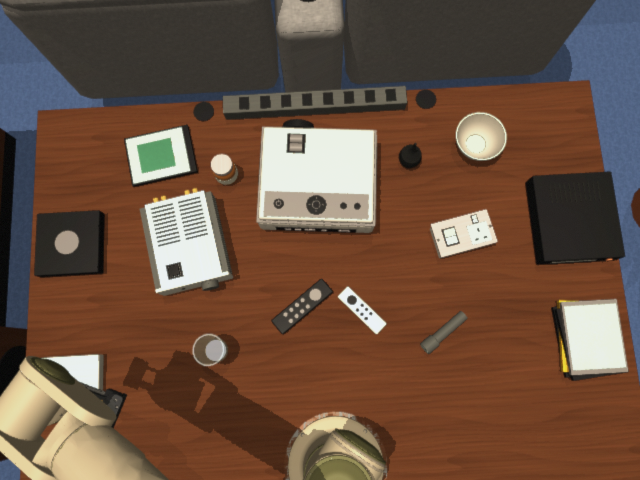

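View pics/s0.png

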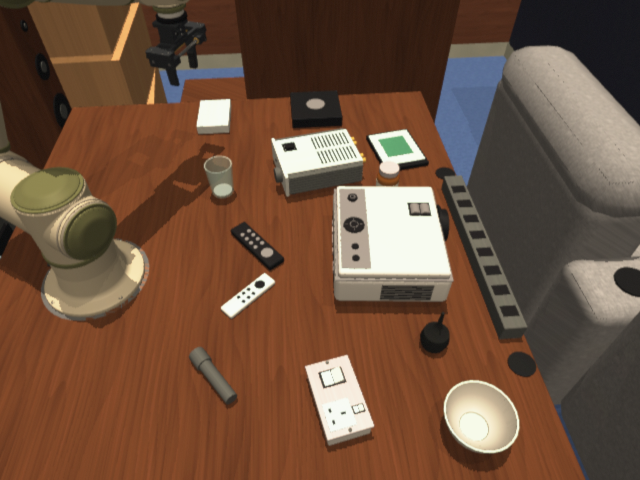

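The top view shows the standby key at about (279,203), the amplifier button at (175,270) and the main rocker at (451,236). The plate is on the right, so its +x points up in the image. I'll take enlarged crops and measure the positions.

```bash
python3 - <<'E'
from h import *
f=load('t0'); g=load('s0')
im=f['image'][:,:,::-1]; gm=g['image'][:,:,::-1]
c=[cv2.resize(im[v-35:v+35,u-45:u+45],(396,300),interpolation=cv2.INTER_CUBIC) for u,v in((463,233),(300,203),(180,255))]
c.append(cv2.resize(gm[350:450,290:390],(396,300)))
cv2.imwrite('pics/crop.png',np.vstack([np.hstack(c[:2]),np.hstack(c[2:])]))
# dark blobs near keys
for n,ff,u,v,z,w in(('proj',f,279,203,.1165,11),('amp',f,175,270,.086,13),('projS',g,352,197,.1165,9),('ampS',g,289,147,.086,11)):
    gr=cv2.cvtColor(ff['image'],cv2.COLOR_RGB2GRAY)[v-w:v+w+1,u-w:u+w+1]
    m=(gr<75).astype(np.uint8); k,l,st,ce=cv2.connectedComponentsWithStats(m)
    for i in range(1,k):
        if st[i,4]>10:
            p=ce[i]+[u-w,v-w]; print(n,st[i],p.round(1),onplane(ff,*p,z).round(4),depthpt(ff,*p).round(4))
# plate outline: points with height .03-.05
for lo,hi,box,n in((.033,.044,(420,200,505,265),'plate'),(.10,.115,(250,120,385,240),'proj'),(.072,.083,(135,180,235,300),'amp')):
    u0,v0,u1,v1=box
    P=np.array([depthpt(f,u,v) for v in range(v0,v1) for u in range(u0,u1)])
    P=P[(P[:,2]>lo)&(P[:,2]<hi)]
    r=cv2.minAreaRect(P[:,:2].astype(np.float32)*1000); print(n,len(P),np.round(r[0],1),np.round(r[1],1),round(r[2],2),np.median(P[:,2]).round(4))
E
```

```text
proj [ 6  7  9  9 39] [278.4 203.6] [0.6163 0.0994 0.1165] [0.616  0.0994 0.1175]
amp [  5   6  15  15 161] [173.9 270.3] [0.4744 0.3574 0.086 ] [0.4753 0.3587 0.0811]
projS [ 5  7  9  7 34] [351.8 198.5] [0.6167 0.0902 0.1165] [0.6166 0.0895 0.1171]
ampS [ 5  7 13  7 67] [289.1 146.2] [0.477  0.3471 0.086 ] [0.477  0.3498 0.084 ]
plate 1426 [ 536.3 -353.4] [ 88.5 148.5] 12.02 0.0411
proj 8985 [695.2   2.8] [280.9 263. ] 84.51 0.1112
amp 5601 [544.9 336.5] [233.  181.1] 11.12 0.0786
```

View pics/crop.png

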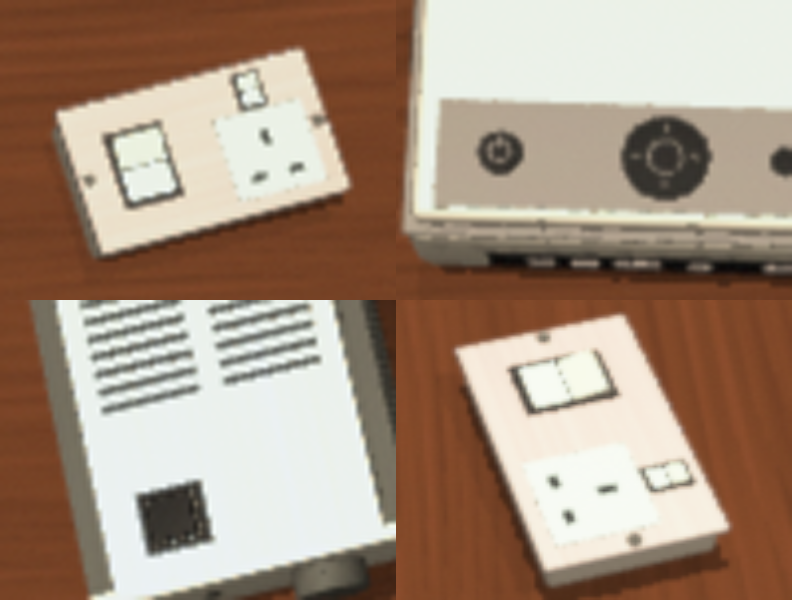

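The amplifier and rocker show clearly in the crops, and the rocker's raised half is on the +x side (up in the top view). The two cameras disagree by about 9 mm in y, so I'll compare more features seen by both.

```bash
python3 - <<'E'
from h import *
f=load('t0'); g=load('s0')
for F in(f,g):
    o,d=ray(F,320,240);print('cam',o.round(3),d.round(3),F['fovy'],F['cx'],F['cy'])
def blob(F,u,v,w,t=75):
    gr=cv2.cvtColor(F['image'],cv2.COLOR_RGB2GRAY)[v-w:v+w+1,u-w:u+w+1]
    k,l,st,ce=cv2.connectedComponentsWithStats((gr<t).astype(np.uint8))
    i=1+np.argmax(st[1:,4]); return ce[i]+[u-w,v-w]
for n,a,b,z in(('nav',(316,205,13),(354,225,13),.115),('menu',(343,206,6),(355,246,6),.115),('inp',(357,206,6),(356,258,6),.115)):
    p=blob(f,*a);q=blob(g,*b);print(n,p.round(1),q.round(1),onplane(f,*p,z).round(4),onplane(g,*q,z).round(4))
# plate, per view via depth
for F,box in((f,(420,200,505,265)),(g,(300,350,378,448))):
    u0,v0,u1,v1=box
    P=np.array([depthpt(F,u,v) for v in range(v0,v1) for u in range(u0,u1)]);Q=P[(P[:,2]>.034)&(P[:,2]<.05)]
    r=cv2.minAreaRect(Q[:,:2].astype(np.float32)*1000); print('plate',np.round(r[0],1),np.round(r[1],1),round(r[2],2))
for F,boxes in((f,((250,120,385,240,.105,.114),(135,180,235,300,.074,.082))),(g,((325,180,455,300,.105,.114),(265,125,368,195,.074,.082)))):
  for u0,v0,u1,v1,lo,hi in boxes:
    P=np.array([depthpt(F,u,v) for v in range(v0,v1) for u in range(u0,u1)]);Q=P[(P[:,2]>lo)&(P[:,2]<hi)]*1000
    print('box y/x pct',np.percentile(Q[:,0],[0,1,50,99,100]).round(0),np.percentile(Q[:,1],[0,1,50,99,100]).round(0))
# black remote / tumbler at ground: remote white centroid
for F,b in((f,(330,280,395,340)),(g,(215,268,282,325))):
    u0,v0,u1,v1=b;c=F['image'][v0:v1,u0:u1].min(2)>150;y,x=np.nonzero(c);print('remote',onplane(F,x.mean()+u0,y.mean()+v0,.012).round(4))
E
```

```text
cam [0.249 0.008 1.409] [ 0.206 -0.002 -0.978] 46.323513039392346 322.5330735619887 243.3929856965569
cam [ 0.468 -0.736  0.893] [ 0.059  0.668 -0.742] 53.24262563290054 313.54270029172216 238.93702208108988
nav [315.9 204.5] [353.6 224.9] [0.6094 0.0103 0.115 ] [0.6099 0.005  0.115 ]
menu [343.  205.3] [354.8 246. ] [ 0.6036 -0.0542  0.115 ] [ 0.6041 -0.0583  0.115 ]
inp [356.9 205.8] [355.5 257.7] [ 0.6005 -0.0873  0.115 ] [ 0.6012 -0.0911  0.115 ]
plate [ 536.  -352.8] [ 88.8 150.2] 11.68
plate [ 536.7 -354.5] [ 88.3 149.1] 11.87
box y/x pct [560. 568. 690. 808. 822.] [-142. -132.    1.  140.  150.]
box y/x pct [426. 435. 547. 661. 670.] [230. 242. 335. 428. 441.]
box y/x pct [562. 571. 691. 806. 822.] [-147. -137.  -21.  136.  148.]
box y/x pct [427. 438. 550. 663. 672.] [147. 246. 328. 419. 434.]
remote [ 0.3585 -0.0908  0.012 ]
remote [ 0.359  -0.0964  0.012 ]
```

Along y, the top view gives the correct key spacing and the side view looks compressed. I'll hover the closed fingers over the rocker and calibrate both views against the known TCP.

```bash
python3 -m jog '[[5,-10,5,0],[10,-20,5,0.15],[15,-30,5,0.3],[17,-35,5,0.45],[20,-40,5,0.6],[20,-40,5,0.61],[22,-45,5,0.61],[24,-50,5,0.61],[26,-55,5,0.61],[28,-60,5,0.61],[30,-65,5,0.61],[30,-65,5,0.61]]' -1 20
```

```text
time: 1.3
tool_pos: [0.4454, -0.0271, 0.2862]
orientation: [-0.0, -0.103, 0.995, 0.0]
force: [0.4, 0.4, 0.5]
grip_width: 0.005
finger_force: 0.0
```

```bash
python3 -m jog '[[2,-5,0,0],[4,-10,0,0],[6,-15,0,0],[7,-20,0,0],[8,-24,0,0],[9,-27,-2,0],[9,-27,-6,0],[9,-27,-10,0],[9,-27,-14,0],[9,-27,-14,0],[9,-27,-14,0]]'
python3 - <<'E'
from h import *
s=env.sense(); p=s['tool_pos'];print(p.round(4),s['time'],s['orientation'].round(3))
for n in('top','side'):
    f=snap(n,n[0]+'1'); fl=240/np.tan(np.radians(float(f['fovy']))/2)
    c=f['extrinsics']@np.r_[p,1]; print(n,(c[:2]/c[2]*fl+[f['cx'],f['cy']]).round(1))
f,g=load('t1')['image'],load('s1')['image']
a=cv2.resize(f[180:280,400:500],(396,396),interpolation=2);b=cv2.resize(g[270:430,270:430],(396,396),interpolation=2)
cv2.imwrite('pics/c1.png',np.hstack([a,b])[:,:,::-1])
E
```

```text
time: 2.4
tool_pos: [0.5353, -0.2951, 0.1472]
orientation: [0.0, -0.103, 0.995, -0.0]
force: [0.2, 0.3, 0.6]
grip_width: 0.011
finger_force: 0.0
[ 0.5353 -0.2951  0.1472] 2.4 [ 0.    -0.103  0.995 -0.   ]
top [449.4 224.3]
side [335.1 336. ]
```

View pics/c1.png

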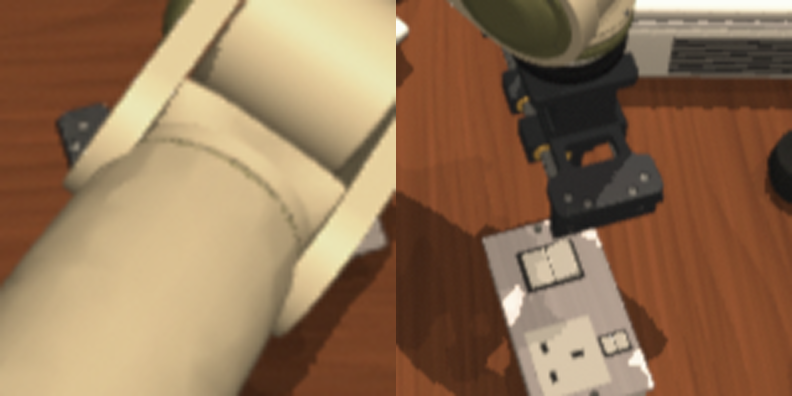

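The side view shows the gripper body hiding the fingertips, and in the top view the arm covers them. I'll check the side camera's calibration on the fingertips in the first side picture, where they are clear.

```bash
python3 - <<'E'
from h import *
g=load('s0');fl=240/np.tan(np.radians(float(g['fovy']))/2)
p=np.array([.206,.483,.238]);yd=np.array([.39,.92,0])
for k in(-.0615,-.044,0,.044,.0615):
    c=g['extrinsics']@np.r_[p+k*yd,1];print(k,(c[:2]/c[2]*fl+[g['cx'],g['cy']]).round(1))
P=np.array([[*depthpt(g,u,v),u,v] for v in range(20,95) for u in range(140,215)])
Q=P[(P[:,2]<.262)&(P[:,2]>.15)&(abs(P[:,0]-.2)<.1)&(abs(P[:,1]-.48)<.1)]
print(len(Q));s=(Q[:,:2]-p[:2])@yd[:2]
for m in(s<0,s>0):
    q=Q[m];print(q[:,:3].min(0).round(4),q[:,:3].max(0).round(4),s[m].min().round(4),s[m].max().round(4),q[np.argmin(q[:,2])].round(3))
cv2.imwrite('pics/c2.png',cv2.resize(g['image'][10:100,130:220],(540,540),interpolation=2)[:,:,::-1])
E
```

```text
-0.0615 [172.5  86. ]
-0.044 [175.9  82.7]
0 [184.1  74.6]
0.044 [191.9  66.9]
0.0615 [195.   63.9]
157
[0.1731 0.4214 0.2372] [0.1991 0.4367 0.2614] -0.0634 -0.0459 [  0.195   0.437   0.237 178.     84.   ]
[0.2155 0.5159 0.2358] [0.239  0.5329 0.2615] 0.0374 0.0581 [  0.217   0.528   0.236 190.     67.   ]
```

View pics/c2.png

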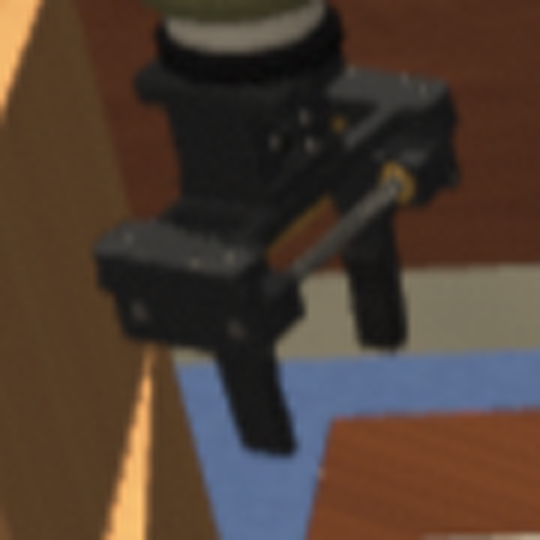

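The side camera reads y about 3–5 mm low out there, so the truth lies between the two views. That gives a key at about (0.6165, 0.096), an amplifier button at about (0.476, 0.353) and a rocker end at (0.5427, -0.3156). Next I'll lower onto the rocker.

```bash
python3 -m jog '[[0.7,-2.0,0,0],[0.7,-2.0,-2,0],[0.7,-2.0,-4,0],[0.7,-2.0,-6,0],[0.7,-2.0,-8,0],[0.7,-2.0,-9,0],[0.7,-2.0,-9,0],[0.7,-2.0,-9,0]]'
```

```text
time: 3.3
tool_pos: [0.5428, -0.3154, 0.0578]
orientation: [0.001, -0.103, 0.995, -0.001]
force: [-0.4, -0.7, 0.0]
grip_width: 0.006
finger_force: 0.0
```

```bash
python3 -m jog '[[0,0,-0.5,0],[0,0,-0.8,0],[0,0,-1.0,0],[0,0,-1.1,0],[0,0,-1.2,0],[0,0,-1.3,0],[0,0,-1.4,0],[0,0,-1.45,0],[0,0,-1.45,0]]'
```

```text
time: 4.2
tool_pos: [0.5423, -0.3151, 0.0432]
orientation: [0.0, -0.103, 0.995, -0.0]
force: [-2.0, 3.3, 13.0]
grip_width: 0.006
finger_force: 6.7
```

```bash
python3 -m jog '[[0,0,-0.15,0],[0,0,-0.15,0],[0,0,2,0],[0,0,6,0],[0,0,11,0],[0,0,16,0],[0,0,18,0],[0,0,18,0],[0,0,18,0],[0,0,18,0]]'
python3 - <<'E'
from h import *
g=snap('side','s2')['image']
cv2.imwrite('pics/c3.png',cv2.resize(g[345:445,290:390],(500,500),interpolation=2)[:,:,::-1])
E
```

```text
time: 5.2
tool_pos: [0.5415, -0.3145, 0.2193]
orientation: [-0.001, -0.103, 0.995, 0.001]
force: [-0.4, 0.4, 0.2]
grip_width: 0.005
finger_force: 0.0
```

View pics/c3.png

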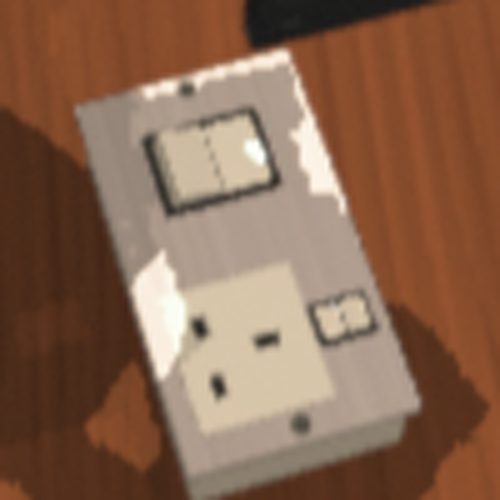

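The side crop shows the rocker's +x half now level and its left edge raised, so the mains are on. Next I'll move to the projector and turn the fingers so the side camera can see them.

```bash
python3 -m jog '[[1,5,1,-0.15],[2,10,1,-0.3],[3,15,1,-0.45],[4,20,1,-0.6],[5,25,1,-0.75],[6,30,1,-0.9],[7,35,1,-1.05],[7.5,41,1,-1.2],[7.5,41,1,-1.35],[7.5,41,0,-1.5],[7.5,41,-2,-1.6],[7.5,41,-4,-1.6]]'; python3 -c "
from h import *
s=env.sense();print(s['q'].round(2))"
```

```text
time: 6.45
tool_pos: [0.6167, 0.0954, 0.1798]
orientation: [-0.001, 0.643, 0.766, -0.001]
force: [1.0, 0.1, -1.1]
grip_width: 0.006
finger_force: 0.0
[-0.03  0.58  1.26 -0.    1.31 -0.21]
```

```bash
python3 -m jog '[[0,0.05,-2,0],[0,0.05,-4,0],[0,0.05,-5,0],[0,0.05,-5,0],[0,0.05,-5,0]]'
python3 - <<'E'
from h import *
g=snap('side','s3');p=env.sense()['tool_pos'];print(p.round(4))
fl=240/np.tan(np.radians(float(g['fovy']))/2);c=g['extrinsics']@np.r_[p,1];print((c[:2]/c[2]*fl+[g['cx'],g['cy']]).round(1))
cv2.imwrite('pics/c4.png',cv2.resize(g['image'][150:240,310:400],(540,540),interpolation=2)[:,:,::-1])
E
```

```text
time: 6.95
tool_pos: [0.6173, 0.0955, 0.1321]
orientation: [0.0, 0.641, 0.767, 0.0]
force: [-0.0, 0.0, 0.7]
grip_width: 0.008
finger_force: 0.0
[0.6175 0.0955 0.1325]
[352.2 191.9]
```

View pics/c4.png

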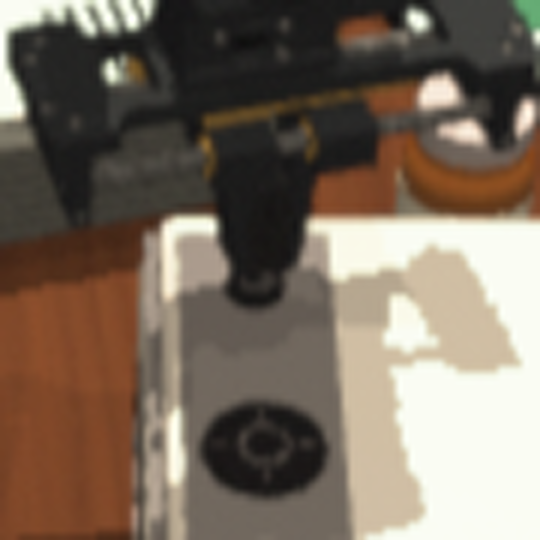

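The side crop shows the fingertip just behind and above the key, with the key at about row 198 and the tip at row 194, which matches the prediction. So the side view is right here, and I'll shift 3 mm toward -y and press.

```bash
python3 -m jog '[[0,-0.3,-0.5,0],[0,-0.3,-1.0,0],[0,-0.3,-1.4,0],[0,-0.3,-1.6,0],[0,-0.3,-1.7,0],[0,-0.3,-1.8,0],[0,-0.3,-1.9,0],[0,-0.3,-1.95,0],[0,-0.3,-1.95,0]]'
```

```text
time: 7.9
tool_pos: [0.6171, 0.0925, 0.1129]
orientation: [0.0, 0.641, 0.767, -0.0]
force: [-4.5, -2.6, 7.0]
grip_width: 0.005
finger_force: 3.8
```

```bash
python3 -m jog '[[0,0,-0.1,0],[0,0,-0.15,0],[0,0,-0.15,0]]'; python3 -m jog '[[0,0,1,0],[0,0,4,0],[0,0,8,0],[0,0,12,0],[0,0,12,0],[0,0,12,0]]'
```

```text
time: 8.2
tool_pos: [0.6171, 0.0925, 0.1127]
orientation: [0.0, 0.641, 0.767, 0.0]
force: [-8.7, -2.4, 17.8]
grip_width: 0.004
finger_force: 8.5
time: 8.8
tool_pos: [0.6172, 0.0927, 0.2307]
orientation: [0.0, 0.641, 0.767, 0.0]
force: [-0.2, 0.8, -1.7]
grip_width: 0.006
finger_force: 0.0
```

```bash
python3 -m jog '[[-3,5,0,0],[-6,10,0,0],[-9,15,0,0],[-12,20,0,0],[-14.1,25.8,0,0],[-14.1,25.8,-3,0],[-14.1,25.8,-7,0],[-14.1,25.8,-11,0],[-14.1,25.8,-13,0],[-14.1,25.8,-13,0],[-14.1,25.8,-13,0]]'
python3 - <<'E'
from h import *
g=snap('side','s4');p=env.sense()['tool_pos'];print(p.round(4))
fl=240/np.tan(np.radians(float(g['fovy']))/2);c=g['extrinsics']@np.r_[p,1];print((c[:2]/c[2]*fl+[g['cx'],g['cy']]).round(1))
cv2.imwrite('pics/c5.png',np.hstack([cv2.resize(x[100:220,240:380],(400,343),interpolation=2) for x in(g['image'],load('s0')['image'])])[:,:,::-1])
E
```

```text
time: 9.9
tool_pos: [0.476, 0.3505, 0.1004]
orientation: [-0.0, 0.642, 0.767, -0.0]
force: [-0.2, 0.3, 1.2]
grip_width: 0.002
finger_force: 0.0
[0.4765 0.3507 0.1014]
[288.6 140.8]
```

View pics/c5.png

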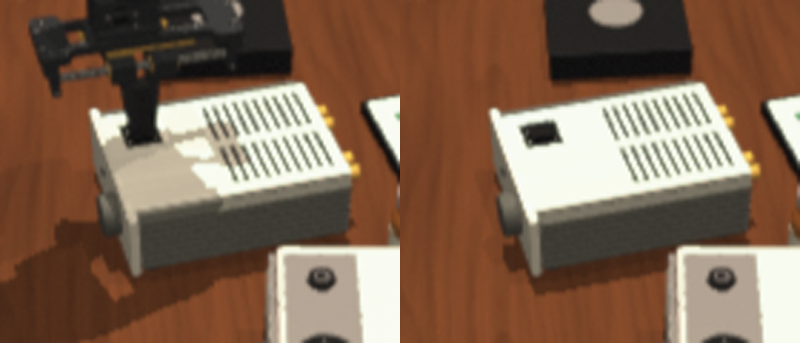

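The tip at crop (142,130) sits right over the amplifier button, and the projector hasn't moved. I'll press the button now.

```bash
python3 -m jog '[[0,0,-0.5,0],[0,0,-1.0,0],[0,0,-1.3,0],[0,0,-1.5,0],[0,0,-1.7,0],[0,0,-1.8,0],[0,0,-1.9,0],[0,0,-2.0,0],[0,0,-2.05,0],[0,0,-2.05,0]]'
```

```text
time: 10.95
tool_pos: [0.4761, 0.3505, 0.0813]
orientation: [0.0, 0.641, 0.767, 0.0]
force: [-4.8, -3.7, 13.4]
grip_width: 0.004
finger_force: 6.1
```

```bash
python3 -m jog '[[0,0,-0.1,0],[0,0,-0.1,0]]'; python3 -m jog '[[0,0,2,0],[0,0,6,0],[0,0,10,0],[0,0,14,0],[0,0,17,0],[0,0,17,0],[0,0,17,0],[0,0,17,0]]'
python3 - <<'E'
from h import *
g=snap('side','s5');cv2.imwrite('pics/s5.png',g['image'][:,:,::-1])
s=load('s0')
for n,(u,v) in dict(amp=(289,146),key=(352,198)).items():
    for F in(s,g): print(n,[round(float(np.median([depthpt(F,u+i,v+j)[2] for i in(-2,-1,0,1,2) for j in(-1,0,1)])),4)])
E
```

```text
time: 11.15
tool_pos: [0.4761, 0.3506, 0.0812]
orientation: [0.0, 0.641, 0.767, 0.0]
force: [-8.8, -5.6, 18.9]
grip_width: 0.007
finger_force: 9.8
time: 11.95
tool_pos: [0.4757, 0.3504, 0.2475]
orientation: [-0.001, 0.641, 0.767, -0.001]
force: [-0.2, 0.3, 0.5]
grip_width: 0.008
finger_force: 0.0
amp [0.0854]
amp [0.0811]
key [0.1158]
key [0.1154]
```

View pics/s5.png

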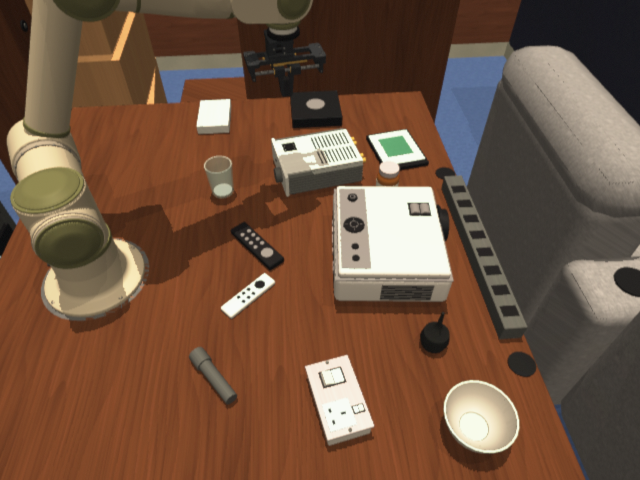

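The final side view shows everything in place: the amplifier button is about 4–5 mm lower, the standby key is back out, and the arm is clear.

```bash
python3 -c "
from plant import workorder
print(workorder.hand_in())"
```

```text
the job is handed in; nothing more can be done
None
```

I switched on the main rocker, then pressed the standby key (it sprang back), then pushed the amplifier button in, and handed the job in at about 12 s; no verdict came back, but forces and pictures agree with all three and nothing looked moved.

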